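# Slide an opened phone onto the contacts of a test jig past its spring catch

## Task

Put the opened phone on test: hold the jig's spring catch down with a fingertip, and while it is down push the carriage by its lug off the loading station; then push it on gently, without ramming it, until it is fully home at the contact block and the catch has sprung up again to lock it. Only press and push: grip or lift nothing, keep your hand off the phone, let it lie in its nest, and leave the other things on the bench where they are.

Things in the scene. Friction and masses are not known exactly. Their poses are not given: they have to be found in the camera images.
- jig: Fixed jig: dark base 203 x 345 x 12 mm, two rails along it, at one end a grey contact block 57 mm high (its two brass terminals 77 mm) with brass spring contacts facing the carriage. Origin on the bench under the catch tooth; y along the rails to the block (base -150 to +195 mm, block from +146), x across (base -118 to +85 mm, thumb bar on -x, facing the robot within 25 deg), z up.
- contacts (a point): Tips of the row of brass spring contacts on the contact block, which the phone's end meets when the carriage is home. Fixed to the jig at x = 18, y = 130 mm, 40 mm above the bench.
- carriage (a joint): Travel of the carriage along the jig's +y (m): 0 loading station (start), 0.100 at the contact block, hard stop 0.101. Grey plate 134 x 180 mm, top 36 mm above the bench, about 2 N of drag. Two square notches 17 mm wide, 100 mm apart, in its front (-x) edge: the catch's 12 mm tooth stands in one at 0, in the other at 0.100 (2.5 mm play) and blocks it; between, it runs under the plate.
- catch (a joint): How far the spring catch is pressed down (m): 0 up, 0.011 bottomed; springs up by itself. From 0.008 on its tooth is below the carriage plate and the carriage is free. Hold it down until the carriage has moved about 10 mm; from there to the second notch the plate itself keeps the catch about 7 mm down. Needs 5 N to start, 10 N at the bottom.
- bar_top (a point): Middle of the top face of the catch's steel thumb bar, the part to press: 92 mm along the jig's y by 44 mm along x, flat, ribbed, 50 mm above the bench when up. At jig x = -95, y = +6 mm; goes down with the bar. Nothing beside it but the lug is higher than the pressed bar. Axes as the jig's.
- lug_face (a point): Middle of the pushed face (towards jig -y) of the carriage's lug: upright aluminium plate 72 mm wide (jig x -108 to -36 mm), 6 mm thick, 53 to 83 mm above the bench, 3 mm over the raised bar. Point at jig x = -90 mm, 68 mm up, y = +25 mm at carriage 0; moves with the carriage. The bar ends 27 mm beyond it in +y, then there is free air below a finger at that height.
- nest (a point): Centre of the nest floor on the carriage, under the middle of the phone, 36 mm above the bench; moves with the carriage. Axes as the jig's.
- phone: Opened phone without its screen, 77 x 157 x 8.5 mm, 0.18 kg, loose in the nest (about 1 mm play, nest rims 6 mm high), long side along the jig's y. Origin at the centre of its underside.
- battery: Bystander: 9 V block battery standing on the bench in front of the jig, 26 x 17 x 48 mm. Origin under its centre.
- tweezers: Bystander: steel tweezers lying in front of the jig, 125 mm long along x, 9 mm high. Origin on the bench.
- screw_dish: Bystander: shallow round steel dish for screws in front of the jig, 72 mm wide, 18 mm high. Origin under its centre.
- suction_cup: Bystander: black suction lifter standing at the jig's loading end, 54 mm wide, 33 mm high. Origin under its centre.
- spudger: Bystander: black plastic pry stick lying behind the jig, 165 mm long along x, 5 mm high. Origin under its middle.
- cleaner: Bystander: clear closed cleaner bottle with a white cap, 48 mm wide, 125 mm high, on the left or the right of the bench. Origin under its centre.
- screwdriver: Bystander: small screwdriver, 160 mm long along x, lying on the left or the right of the bench. Origin under its middle.
There are look-alikes about, which are no part of the job. Leave any green look-alike of the phone alone.

How it is judged:
On the way, in this order (a step that is already met when the one before it is completed fails the run):
1. the catch is held down at least 7.5 mm by the fingers while the carriage still stands at the loading station (within 5 mm) (value of joint catch above 0.0075 m and value of joint carriage below 0.005 m and contact force between the fingers and catch above 2 N), for 0.1 s.
2. the carriage has been pushed past the tooth of the catch (12 mm or more from the loading station) (value of joint carriage above 0.012 m), for 0.05 s.
At the end, for the whole second after the job is handed in: The carriage stands at the contact block (96.5 mm or more of its 100 mm), the catch has sprung up again (within 2 mm of fully up), and the phone lies still in its nest (within 5 mm) (value of joint carriage above 0.0965 m and value of joint catch below 0.002 m and linear speed of phone below 0.01 m/s and distance between phone and nest below 0.005 m); the robot touches nothing.
It fails at once if the phone is lifted or shifted more than 8 mm out of its nest (distance between phone and nest above 0.008 m).
It fails at once if the hand touches the phone (more than 1 N) (contact force between any of the fingers, the arm and phone above 1 N).
It fails at once if the carriage is rammed (faster than 0.4 m/s) (velocity of joint carriage above 0.4 m/s).
It fails at once if the carriage is gripped or shoved with more than 60 N (contact force between the fingers and carriage above 60 N).
It fails at once if a bystander is shifted or lifted by more than 20 mm (distance of any of battery, tweezers, screw_dish, suction_cup, spudger, cleaner, screwdriver from where it was at the start of the episode above 0.02 m).
It also fails if it takes over 35 s, if anything falls off the work surface, if the arm or the gripper's body presses on something with over 40 N, if the wrist force passes 120 N, or if a joint passes its speed limit or range.

## Robot

A 7-joint arm with a two-finger parallel gripper is mounted at the origin on the work surface. World frame = base frame: x ahead of the robot, y to its left, z up, the work surface at z = 0. Lengths are in m, angles in rad, forces in N, time in s.
With the tool pointing down it reaches from about 0.425 to 1.025 m from the base axis. Payload 9.4 kg.
Tool frame: the origin (TCP) lies midway between the tips of the shut fingers; the grasp point (between the pads) lies 19 mm behind it; z points along the fingers, y is the line along which they close (so a half turn about z gives the same grasp; the last joint's range is limited). The gripper opens to 85 mm and grips with 20 to 120 N. Pads are 22 mm wide; open, the fingers measure 114 mm over their backs; the gripper's body (76 mm by 85 mm) begins 54 mm behind the grasp point. The pads swing forward as they close: fully open they stand 13 mm farther back than shut.
Start: joints at [-1.274, 0.599, -0.003, 1.599, 0.002, 0.943, -0.08], TCP at [0.265, 0.675, 0.231] pointing down, gripper open.
Joint ranges: [-2.57, 2.57], [-0.35, 1.97], [-1.29, 1.29], [0.11, 2.56], [-1.05, 4.19], [0.11, 1.86], [-2.63, 2.63]. Speed limits (rad/s): [2.22, 2.22, 3.01, 3.01, 3.14, 3.14, 3.14].

## Interface

Orientations are given as a unit quaternion [x, y, z, w].
In Python, from workcell import telemetry, vision, job gives the robot as it stands. The module is installed in compiled form; this text tells all that it offers.
- The arm moves only by the tool arm_command, never from a script. Its argument "steps" is a list of rows, each an object of numbers: "tx", "ty", "tz": the shift along the tool's x, y, z in m; "rx", "ry", "rz": the turn, a rotation vector about the tool's x, y, z in degrees; "gripper": the closure, from 0 (fully open) to 1 (shut). A call has 1 to 10 rows; each row is the pose to reach, as a shift and turn from the pose commanded when the call began, along the tool's axes at that moment; what a row does not reach only later rows make up. A row lasts 1/12 s, in which the tool goes at most 41.7 mm and 7.16 degrees, less where a joint would pass 70% of its speed; a pose out of reach is approached as far as the arm can. A call with a gripper value outside its range is refused whole. The fingers move at their own pace and stop on an object; the grip force is fixed at half the most. Time passes only in rows, so rows that repeat a pose let the fingers close. It gives the time, the measured TCP pose, the force, the opening and the grip force at its end, in the units of the state.
- telemetry.get_obs(): the state, without advancing time (a new reading comes with each control period).
- vision.grab_frame(name): name is "scene" or "top" or "wrist"; returns a dict with "img" (400x640x3 uint8, red, green, blue), "camera_matrix" (3x3 intrinsics, pixels), "R" (3x3) and "t" (3): a world point X has camera coordinates R X + t. Camera axes: x right, y down, z forward; pixel columns grow to the right and rows downward; lengths in m; the calibration is good to about 2 mm. A picture is of the moment at which its call begins. There is no depth.
- job.job_done(): hands the job in; it is judged then, once.
The state is a dict: "time": time; "joint_pos": joint angles; "joint_velocities": joint speeds; "joint_torque": joint torques, N m; "tcp_pos": TCP position; "orientation": TCP orientation; "force": force on the tool from outside, world axes, zero at the start; "moment": the same for the moment, N m; "gripper_width": finger opening in m; "grip_force": force on a finger pad.
Only numpy, scipy, OpenCV 4.12 (cv2) and the standard library are available. Lean on these libraries where they do the work, as an engineer would, in place of code of your own. Each camera call takes 0.05 s, during which the arm holds its last target. There are 200 camera calls.

## Working session

There is one attempt and no reset: what is moved stays moved. The work goes in short steps, Python scripts to look and compute and a tool call to move; the robot and the scene stay as the last step left them, time stands still between calls to the robot, and variables do not carry over. Pictures are saved under pics/ and viewed, at most 10 in all, crops included, and the job is handed in when it is done.

Besides the shell and the picture viewer there is one more tool, called in YAML: its name, and indented under it one key for each argument. arm_command: Moves the arm, as the interface text tells. Its arguments: {"type":"object","properties":{"steps":{"type":"array","items":{"type":"object","properties":{"tx":{"type":"number"},"ty":{"type":"number"},"tz":{"type":"number"},"rx":{"type":"number"},"ry":{"type":"number"},"rz":{"type":"number"},"gripper":{"type":"number"}}}}},"required":["steps"]}

```bash
mkdir -p pics; python3 - <<'E'
from workcell import telemetry, vision
import cv2,pickle
o=telemetry.get_obs();print(o['time'],o['tcp_pos'],o['orientation'],o['gripper_width'])
d={}
for n in('scene','top'):
    f=vision.grab_frame(n);d[n]=f;cv2.imwrite(f'pics/{n}0.png',f['img'][:,:,::-1]);print(n,f['t'],f['R'],f['camera_matrix'])
pickle.dump(d,open('f0.pkl','wb'))
E
```

```text
0.0 [0.26456824 0.6745052  0.23043227] [ 1.85766148e-01  9.82593692e-01 -7.55278161e-04 -6.58053294e-05] 0.08540038804471269
scene [ 0.17099701 -0.39529981  1.78108245] [[-0.29226047  0.95628322  0.01030615]
 [ 0.7942004   0.24869979 -0.55443137]
 [-0.53275656 -0.15385322 -0.83216563]] [[390.94738653   0.         319.657847  ]
 [  0.         390.94738653 189.20160919]
 [  0.           0.           1.        ]]
top [0.00349784 0.55688886 1.35374944] [[-0.02184108 -0.99974772 -0.00524093]
 [-0.98907008  0.02237181 -0.1457391 ]
 [ 0.14581958  0.00200055 -0.98930918]] [[491.55900973   0.         321.0593403 ]
 [  0.         491.55900973 199.13750457]
 [  0.           0.           1.        ]]
```

View pics/top0.png

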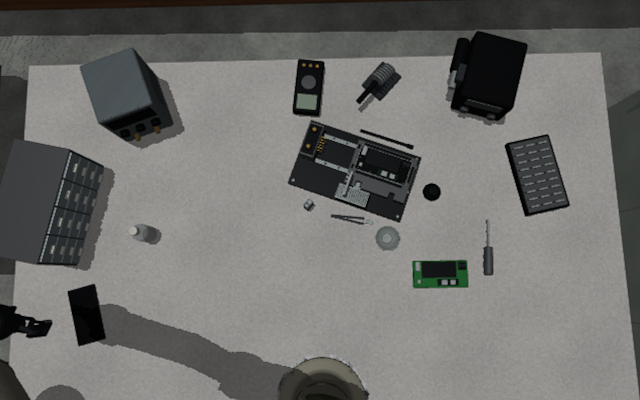

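View pics/scene0.png

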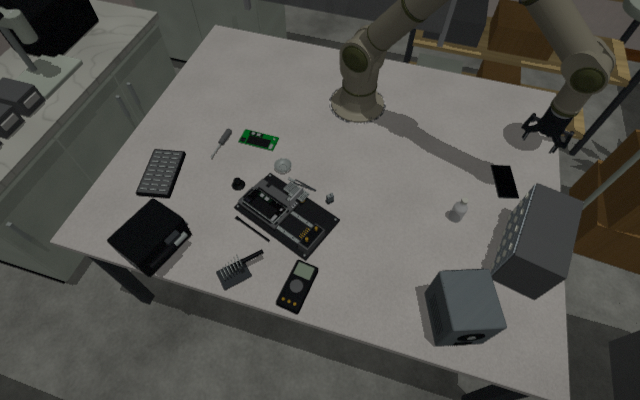

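The top view shows the jig at about (355,170) with its contact block at the left end, (315,140). The thumb bar and lug are at about (355,190), on the robot's side. The green look-alike at (440,273) and the black slab at (87,315) aren't part of the job.

```bash
cat > h.py <<'E'
import numpy as np,cv2,pickle
def ray(f,u,v,z):
    R,t,K=f['R'],f['t'],f['camera_matrix']
    c=-R.T@t; d=R.T@np.linalg.inv(K)@np.array([u,v,1.]); return c+d*(z-c[2])/d[2]
def proj(f,X):
    p=f['camera_matrix']@(f['R']@np.asarray(X)+f['t']); return p[:2]/p[2]
E
python3 - <<'E'
from h import *
d=pickle.load(open('f0.pkl','rb'));f=d['top']
im=f['img'][:,:,::-1]
c=im[105:235,275:435];cv2.imwrite('pics/topc.png',cv2.resize(c,None,fx=4.6,fy=4.6,interpolation=cv2.INTER_CUBIC))
g=cv2.cvtColor(np.ascontiguousarray(im),cv2.COLOR_BGR2GRAY)
m=np.zeros_like(g);m[112:228,282:428]=(g[112:228,282:428]<90)*255
m=cv2.morphologyEx(m,cv2.MORPH_OPEN,np.ones((3,3)));m=cv2.morphologyEx(m,cv2.MORPH_CLOSE,np.ones((3,3)))
cs,_=cv2.findContours(m,0,2);cn=max(cs,key=cv2.contourArea)
P=np.array([ray(f,*p[0],.012)[:2] for p in cn],np.float32)
r=cv2.minAreaRect(P);print(r,cv2.boxPoints(r))
for p in [(312,120),(421,158),(402,220),(289,184)]:print(ray(f,*p,.012))
E
```

```text
((0.6440989971160889, -0.10778701305389404), (0.34459829330444336, 0.2046961635351181), 69.31000518798828) [[ 0.4874765  -0.2328131 ]
 [ 0.67897093 -0.3051346 ]
 [ 0.8007215   0.01723908]
 [ 0.60922706  0.08956057]]
[0.79895341 0.01286635 0.012     ]
[ 0.67622665 -0.30415783  0.012     ]
[ 0.49518296 -0.2402067   0.012     ]
[0.60770704 0.0834903  0.012     ]
```

View pics/topc.png

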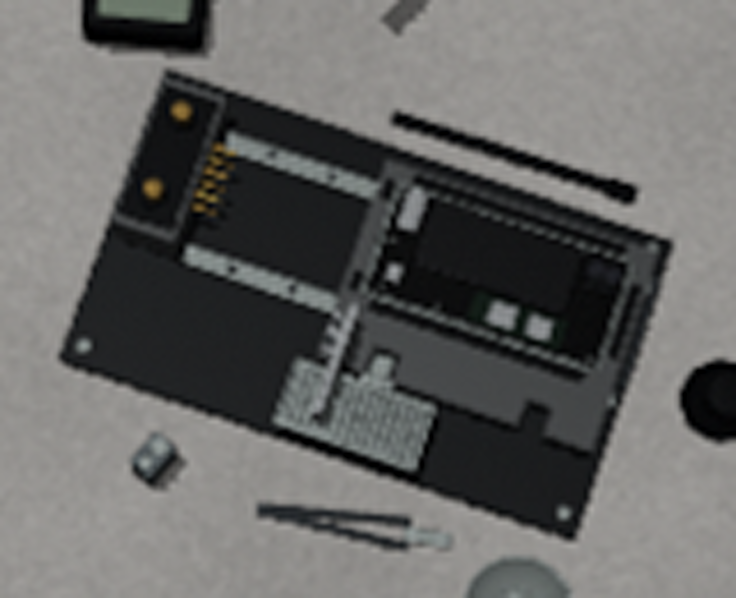

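```bash
cat >> h.py <<'E'
ex=np.array([.9355,-.3533]);ey=np.array([.3533,.9355]);O=np.array([.6516,-.1347])
def toj(X): return np.round(1000*np.array([(X[:2]-O)@ex,(X[:2]-O)@ey,X[2]]),1)
def tow(x,y,z): return np.r_[O+ex*x+ey*y,z]
E
python3 - <<'E'
from h import *
d=pickle.load(open('f0.pkl','rb'));f=d['top'];s=d['scene']
for p in [(351.1,171.3),(344.6,195.2)]:print('lug end',toj(ray(f,*p,.083)))
for p in [(415,468),(435,405),(275,425)]:print('bar corner',toj(ray(f,275+p[0]/4.6,105+p[1]/4.6,.05)))
o=s['img'][150:270,220:360,::-1];k=5
o=cv2.resize(o,None,fx=k,fy=k,interpolation=cv2.INTER_CUBIC)
for x,y,z,c in [(-.095,.006,.05,(0,0,255)),(-.108,.028,.083,(0,255,0)),(-.036,.028,.083,(0,255,0)),(-.118,-.15,.012,(255,0,0)),(-.118,.195,.012,(255,0,0)),(.085,.195,.012,(255,0,0)),(.085,-.15,.012,(255,0,0))]:
    p=(proj(s,tow(x,y,z))-[220,150]+.5)*k;cv2.circle(o,tuple(int(a) for a in p),4,c,1)
cv2.imwrite('pics/scenec.png',o);print(tow(-.095,-.005,.05))
E
```

```text
lug end [-37.7  29.3  83. ]
lug end [-107.    24.5   83. ]
bar corner [-113.5  -40.5   50. ]
bar corner [-72.5 -39.6  50. ]
bar corner [-116.8   48.9   50. ]
[ 0.560961 -0.105814  0.05    ]
```

View pics/scenec.png

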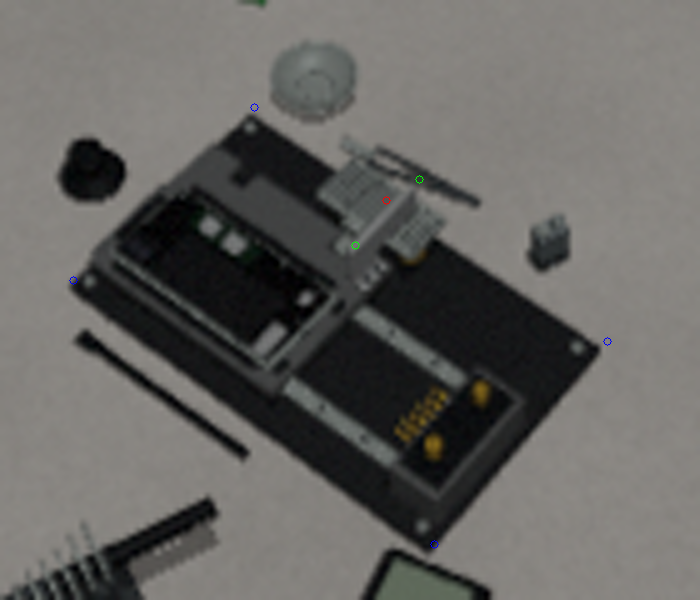

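The projected bar point (red, 386,200) lands on the ribbed bar. The lug and base corners agree to about 1 px. Bar corners in the top view match the given sizes to within 4 mm. I'll move over the bar with the gripper shut.

arm_command:
  steps:
    - {"tx": -0.027, "ty": -0.03, "gripper": 1}
    - {"tx": -0.054, "ty": -0.06, "gripper": 1}
    - {"tx": -0.081, "ty": -0.09, "gripper": 1}
    - {"tx": -0.108, "ty": -0.12, "gripper": 1}
    - {"tx": -0.135, "ty": -0.15, "gripper": 1}
    - {"tx": -0.162, "ty": -0.18, "gripper": 1}
    - {"tx": -0.189, "ty": -0.21, "gripper": 1}
    - {"tx": -0.216, "ty": -0.24, "gripper": 1}
    - {"tx": -0.243, "ty": -0.27, "gripper": 1}
    - {"tx": -0.27, "ty": -0.3, "gripper": 1}

```text
invalid input
```

arm_command:
  steps:
    - {"tx": -0.027, "ty": -0.03, "gripper": 1}
    - {"tx": -0.054, "ty": -0.06, "gripper": 1}
    - {"tx": -0.081, "ty": -0.09, "gripper": 1}
    - {"tx": -0.108, "ty": -0.12, "gripper": 1}
    - {"tx": -0.135, "ty": -0.15, "gripper": 1}
    - {"tx": -0.162, "ty": -0.18, "gripper": 1}
    - {"tx": -0.189, "ty": -0.21, "gripper": 1}
    - {"tx": -0.216, "ty": -0.24, "gripper": 1}
    - {"tx": -0.243, "ty": -0.27, "gripper": 1}
    - {"tx": -0.27, "ty": -0.3, "gripper": 1}

```text
invalid input
```

```bash
cat > st.py <<'E'
from h import *
from workcell import telemetry
from scipy.spatial.transform import Rotation as Ro
o=telemetry.get_obs();R=Ro.from_quat(o['orientation']).as_matrix()
print(o['time'],o['tcp_pos'],'jig',toj(o['tcp_pos']),'F',np.round(o['force'],1),'Fy',o['force'][:2]@ey,o['gripper_width'])
print('tool y az',np.degrees(np.arctan2(R[1,1],R[0,1])),'z',R[:,2])
print('to above bar',R.T@(tow(-.095,-.008,.09)-o['tcp_pos']))
E
python3 st.py
```

```text
0.1 [0.26458581 0.67454827 0.23051562] jig [-648.   620.3  230.5] F [-0.6 -0.1  0.6] Fy -0.26510846164044777 0.08547783526097756
tool y az 68.58690951240008 z [-4.01104864e-04 -1.31704373e-03 -9.99999052e-01]
to above bar [-0.5608419  -0.62109857  0.1414285 ]
```

arm_command:
  steps:
    - {"tx": -0.027, "ty": -0.03, "tz": 0.0, "rx": 0.0, "ry": 0.0, "rz": 0.0, "gripper": 1.0}
    - {"tx": -0.054, "ty": -0.06, "tz": 0.0, "rx": 0.0, "ry": 0.0, "rz": 0.0, "gripper": 1.0}

```text
time: 0.27
tcp_pos: [0.2914, 0.5999, 0.23]
orientation: [0.184, 0.983, -0.0, -0.0]
force: [1.2, -0.8, 0.4]
gripper_width: 0.0635
grip_force: 0.0
```

All keys are required.

arm_command:
  steps:
    - {"tx": -0.027, "ty": -0.03, "tz": 0, "rx": 0, "ry": 0, "rz": 0, "gripper": 1}
    - {"tx": -0.054, "ty": -0.06, "tz": 0, "rx": 0, "ry": 0, "rz": 0, "gripper": 1}
    - {"tx": -0.081, "ty": -0.09, "tz": 0, "rx": 0, "ry": 0, "rz": 0, "gripper": 1}
    - {"tx": -0.108, "ty": -0.12, "tz": 0, "rx": 0, "ry": 0, "rz": 0, "gripper": 1}
    - {"tx": -0.135, "ty": -0.15, "tz": 0, "rx": 0, "ry": 0, "rz": 0, "gripper": 1}
    - {"tx": -0.162, "ty": -0.18, "tz": 0, "rx": 0, "ry": 0, "rz": 0, "gripper": 1}
    - {"tx": -0.189, "ty": -0.21, "tz": 0, "rx": 0, "ry": 0, "rz": 0, "gripper": 1}
    - {"tx": -0.216, "ty": -0.24, "tz": 0, "rx": 0, "ry": 0, "rz": 0, "gripper": 1}
    - {"tx": -0.243, "ty": -0.27, "tz": 0, "rx": 0, "ry": 0, "rz": 0, "gripper": 1}
    - {"tx": -0.27, "ty": -0.3, "tz": 0, "rx": 0, "ry": 0, "rz": 0, "gripper": 1}

```text
time: 1.1
tcp_pos: [0.4351, 0.2195, 0.2313]
orientation: [0.186, 0.983, -0.0, -0.0]
force: [0.9, -0.5, 0.5]
gripper_width: 0.0001
grip_force: 0.0
```

arm_command:
  steps:
    - {"tx": -0.027, "ty": -0.03, "tz": 0, "rx": 0, "ry": 0, "rz": 0, "gripper": 1}
    - {"tx": -0.054, "ty": -0.06, "tz": 0, "rx": 0, "ry": 0, "rz": 0, "gripper": 1}
    - {"tx": -0.081, "ty": -0.09, "tz": 0, "rx": 0, "ry": 0, "rz": 0, "gripper": 1}
    - {"tx": -0.108, "ty": -0.12, "tz": 0, "rx": 0, "ry": 0, "rz": 0, "gripper": 1}
    - {"tx": -0.135, "ty": -0.15, "tz": 0, "rx": 0, "ry": 0, "rz": 0, "gripper": 1}
    - {"tx": -0.162, "ty": -0.18, "tz": 0, "rx": 0, "ry": 0, "rz": 0, "gripper": 1}
    - {"tx": -0.189, "ty": -0.21, "tz": 0, "rx": 0, "ry": 0, "rz": 0, "gripper": 1}
    - {"tx": -0.216, "ty": -0.24, "tz": 0, "rx": 0, "ry": 0, "rz": 0, "gripper": 1}
    - {"tx": -0.236, "ty": -0.261, "tz": 0, "rx": 0, "ry": 0, "rz": -0.7, "gripper": 1}
    - {"tx": -0.236, "ty": -0.261, "tz": 0, "rx": 0, "ry": 0, "rz": -0.7, "gripper": 1}

```text
time: 1.93
tcp_pos: [0.5606, -0.1147, 0.2311]
orientation: [0.183, 0.983, -0.001, 0.001]
force: [-0.1, 0.2, 0.3]
gripper_width: 0.0
grip_force: 0.0
```

```bash
python3 st.py
```

```text
1.9333 [ 0.56062481 -0.11466148  0.23112993] jig [-92.2 -13.4 231.1] F [-0.1  0.2  0.3] Fy 0.16307674917407766 1.3940948801945755e-05
tool y az 68.88102181916862 z [ 0.00115018 -0.00307021 -0.99999463]
to above bar [0.00315921 0.00572017 0.14110979]
```

arm_command:
  steps:
    - {"tx": 0.003, "ty": 0.003, "tz": 0.035, "rx": 0, "ry": 0, "rz": 0, "gripper": 1}
    - {"tx": 0.003, "ty": 0.003, "tz": 0.07, "rx": 0, "ry": 0, "rz": 0, "gripper": 1}
    - {"tx": 0.003, "ty": 0.003, "tz": 0.105, "rx": 0, "ry": 0, "rz": 0, "gripper": 1}
    - {"tx": 0.003, "ty": 0.003, "tz": 0.135, "rx": 0, "ry": 0, "rz": 0, "gripper": 1}
    - {"tx": 0.003, "ty": 0.003, "tz": 0.156, "rx": 0, "ry": 0, "rz": 0, "gripper": 1}
    - {"tx": 0.003, "ty": 0.003, "tz": 0.156, "rx": 0, "ry": 0, "rz": 0, "gripper": 1}

```text
time: 2.43
tcp_pos: [0.5551, -0.1028, 0.0713]
orientation: [0.179, 0.984, -0.0, -0.003]
force: [-1.1, 0.7, -0.2]
gripper_width: 0.0004
grip_force: 0.0
```

```bash
python3 st.py; python3 - <<'E'
from h import *
from workcell import vision
w=vision.grab_frame('wrist')['img'][:,:,::-1];s=vision.grab_frame('scene')['img'][120:270,210:360,::-1]
cv2.imwrite('pics/ws.png',np.hstack([cv2.resize(w,(400,250)),cv2.resize(s,(400,400),interpolation=2)[:250]]) )
E
```

```text
2.4333 [ 0.55506803 -0.10281236  0.07128737] jig [-101.6   -4.3   71.3] F [-1.1  0.7 -0.2] Fy 0.3256819019876355 0.00036473793783421265
tool y az 69.31927204521573 z [-6.82690157e-03  9.75542699e-04 -9.99976221e-01]
to above bar [-0.00644677 -0.00375507 -0.01875085]
```

View pics/ws.png

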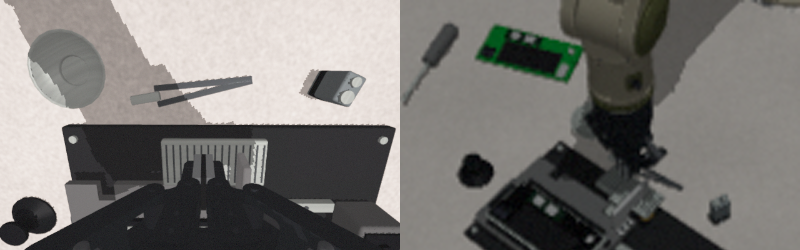

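The wrist view shows the shut fingertips (205,165) over the ribbed bar (162–267), just to the loading side of the lug (240,165). I'll settle and press.

arm_command:
  steps:
    - {"tx": -0.004, "ty": -0.006, "tz": 0, "rx": 0, "ry": 0, "rz": 0, "gripper": 1}
    - {"tx": -0.004, "ty": -0.006, "tz": 0.008, "rx": 0, "ry": 0, "rz": 0, "gripper": 1}
    - {"tx": -0.004, "ty": -0.006, "tz": 0.016, "rx": 0, "ry": 0, "rz": 0, "gripper": 1}
    - {"tx": -0.004, "ty": -0.006, "tz": 0.02, "rx": 0, "ry": 0, "rz": 0, "gripper": 1}
    - {"tx": -0.004, "ty": -0.006, "tz": 0.02, "rx": 0, "ry": 0, "rz": 0, "gripper": 1}

```text
time: 2.95
tcp_pos: [0.5588, -0.1107, 0.0547]
orientation: [0.18, 0.984, 0.0, -0.0]
force: [-0.1, 0.2, 0.2]
gripper_width: -0.0
grip_force: 0.0
```

```bash
python3 st.py
```

```text
2.95 [ 0.55882004 -0.11069807  0.05466289] jig [-95.3 -10.3  54.7] F [-0.1  0.2  0.2] Fy 0.13984856417494052 -2.839104175355856e-05
tool y az 69.28273228567453 z [-8.08997408e-04  2.25043890e-04 -9.99999647e-01]
to above bar [-0.00024664  0.00232299 -0.0353375 ]
```

Now I'll press the catch.

arm_command:
  steps:
    - {"tx": 0, "ty": 0, "tz": 0.004, "rx": 0, "ry": 0, "rz": 0, "gripper": 1}
    - {"tx": 0, "ty": 0, "tz": 0.007, "rx": 0, "ry": 0, "rz": 0, "gripper": 1}
    - {"tx": 0, "ty": 0, "tz": 0.01, "rx": 0, "ry": 0, "rz": 0, "gripper": 1}
    - {"tx": 0, "ty": 0, "tz": 0.0125, "rx": 0, "ry": 0, "rz": 0, "gripper": 1}
    - {"tx": 0, "ty": 0, "tz": 0.0145, "rx": 0, "ry": 0, "rz": 0, "gripper": 1}
    - {"tx": 0, "ty": 0, "tz": 0.0145, "rx": 0, "ry": 0, "rz": 0, "gripper": 1}
    - {"tx": 0, "ty": 0, "tz": 0.0145, "rx": 0, "ry": 0, "rz": 0, "gripper": 1}

```text
time: 3.53
tcp_pos: [0.5593, -0.1108, 0.0412]
orientation: [0.18, 0.984, 0.0, 0.0]
force: [-1.6, 0.3, 8.4]
gripper_width: 0.0002
grip_force: 4.3
```

```bash
python3 st.py
```

```text
3.5333 [ 0.55932123 -0.11078933  0.04115098] jig [-94.8 -10.2  41.2] F [-1.6  0.3  8.4] Fy -0.31502294653649093 0.00023592938564602175
tool y az 69.28519447875811 z [ 4.25504882e-04 -1.55915031e-05 -9.99999909e-01]
to above bar [ 0.00020506  0.00224037 -0.04884881]
```

arm_command:
  steps:
    - {"tx": 0, "ty": 0, "tz": 0.001, "rx": 0, "ry": 0, "rz": 0, "gripper": 1}
    - {"tx": 0, "ty": 0, "tz": 0.002, "rx": 0, "ry": 0, "rz": 0, "gripper": 1}
    - {"tx": 0, "ty": 0, "tz": 0.002, "rx": 0, "ry": 0, "rz": 0, "gripper": 1}
    - {"tx": 0, "ty": 0, "tz": 0.002, "rx": 0, "ry": 0, "rz": 0, "gripper": 1}

```text
time: 3.87
tcp_pos: [0.5593, -0.1108, 0.0393]
orientation: [0.18, 0.984, 0.0, 0.0]
force: [-1.8, 0.6, 9.5]
gripper_width: -0.0001
grip_force: 4.7
```

The catch is about 10 mm down. Next I slide towards the lug.

arm_command:
  steps:
    - {"tx": 0, "ty": 0.002, "tz": 0, "rx": 0, "ry": 0, "rz": 0, "gripper": 1}
    - {"tx": 0, "ty": 0.004, "tz": 0, "rx": 0, "ry": 0, "rz": 0, "gripper": 1}
    - {"tx": 0, "ty": 0.006, "tz": 0, "rx": 0, "ry": 0, "rz": 0, "gripper": 1}
    - {"tx": 0, "ty": 0.009, "tz": 0, "rx": 0, "ry": 0, "rz": 0, "gripper": 1}
    - {"tx": 0, "ty": 0.012, "tz": 0, "rx": 0, "ry": 0, "rz": 0, "gripper": 1}
    - {"tx": 0, "ty": 0.015, "tz": 0, "rx": 0, "ry": 0, "rz": 0, "gripper": 1}
    - {"tx": 0, "ty": 0.018, "tz": 0, "rx": 0, "ry": 0, "rz": 0, "gripper": 1}
    - {"tx": 0, "ty": 0.02, "tz": 0, "rx": 0, "ry": 0, "rz": 0, "gripper": 1}
    - {"tx": 0, "ty": 0.02, "tz": 0, "rx": 0, "ry": 0, "rz": 0, "gripper": 1}

```text
time: 4.62
tcp_pos: [0.5661, -0.0941, 0.0395]
orientation: [0.181, 0.984, -0.001, 0.0]
force: [-3.3, -5.4, 8.8]
gripper_width: -0.0
grip_force: 5.3
```

```bash
python3 st.py
```

```text
4.6167 [ 0.56609155 -0.09414626  0.03947097] jig [-94.3   7.7  39.5] F [-3.3 -5.4  8.8] Fy -6.25548971891134 -2.6592798791456827e-05
tool y az 69.17707752306987 z [ 3.44535375e-04 -2.12091016e-03 -9.99997692e-01]
to above bar [ 0.00058646 -0.01582337 -0.05050035]
```

arm_command:
  steps:
    - {"tx": 0, "ty": 0.002, "tz": 0, "rx": 0, "ry": 0, "rz": 0, "gripper": 1}
    - {"tx": 0, "ty": 0.004, "tz": 0, "rx": 0, "ry": 0, "rz": 0, "gripper": 1}
    - {"tx": 0, "ty": 0.006, "tz": 0, "rx": 0, "ry": 0, "rz": 0, "gripper": 1}
    - {"tx": 0, "ty": 0.008, "tz": 0, "rx": 0, "ry": 0, "rz": 0, "gripper": 1}
    - {"tx": 0, "ty": 0.01, "tz": 0, "rx": 0, "ry": 0, "rz": 0, "gripper": 1}
    - {"tx": 0, "ty": 0.012, "tz": 0, "rx": 0, "ry": 0, "rz": 0, "gripper": 1}
    - {"tx": 0, "ty": 0.014, "tz": 0, "rx": 0, "ry": 0, "rz": 0, "gripper": 1}
    - {"tx": 0, "ty": 0.016, "tz": 0, "rx": 0, "ry": 0, "rz": 0, "gripper": 1}
    - {"tx": 0, "ty": 0.018, "tz": 0, "rx": 0, "ry": 0, "rz": 0, "gripper": 1}
    - {"tx": 0, "ty": 0.018, "tz": 0, "rx": 0, "ry": 0, "rz": 0, "gripper": 1}

```text
time: 5.45
tcp_pos: [0.5725, -0.0775, 0.0395]
orientation: [0.181, 0.984, -0.001, 0.0]
force: [-2.4, -7.0, 10.6]
gripper_width: 0.0002
grip_force: 5.5
```

```bash
python3 st.py; python3 - <<'E'
from h import *
from workcell import vision
f=vision.grab_frame('top');w=vision.grab_frame('wrist')
pickle.dump((f,w),open('f1.pkl','wb'))
cv2.imwrite('pics/p1.png',np.hstack([cv2.resize(w['img'][:,:,::-1],(400,250)),cv2.resize(f['img'][105:230,275:435,::-1],(400,312),interpolation=2)[:250]]) )
E
```

```text
5.45 [ 0.57246085 -0.07750981  0.03947753] jig [-94.2  25.5  39.5] F [-2.4 -7.  10.6] Fy -7.353670276199741 0.00020193315536240345
tool y az 69.16616788506784 z [ 3.06865538e-04 -2.22919416e-03 -9.99997468e-01]
to above bar [ 0.00061927 -0.03364322 -0.05045684]
```

View pics/p1.png

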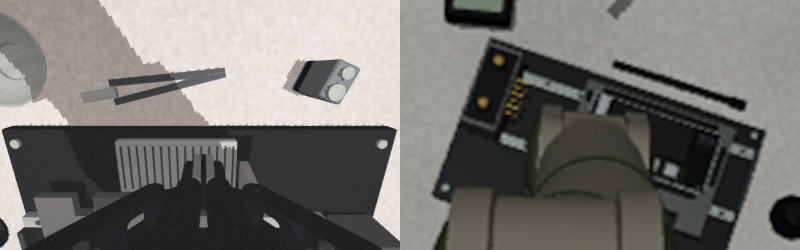

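The wrist view shows the fingers (205,165) against the lug with the bar still down. In the top view the carriage has moved left and uncovered the rail ends at (740,150) and (720,213), so it has travelled about 15–20 mm. A few more mm pressed, then I raise the tip to mid-lug height and push on.

arm_command:
  steps:
    - {"tx": 0, "ty": 0.002, "tz": 0, "rx": 0, "ry": 0, "rz": 0, "gripper": 1}
    - {"tx": 0, "ty": 0.004, "tz": 0, "rx": 0, "ry": 0, "rz": 0, "gripper": 1}
    - {"tx": 0, "ty": 0.005, "tz": -0.004, "rx": 0, "ry": 0, "rz": 0, "gripper": 1}
    - {"tx": 0, "ty": 0.005, "tz": -0.01, "rx": 0, "ry": 0, "rz": 0, "gripper": 1}
    - {"tx": 0, "ty": 0.005, "tz": -0.018, "rx": 0, "ry": 0, "rz": 0, "gripper": 1}
    - {"tx": 0, "ty": 0.005, "tz": -0.022, "rx": 0, "ry": 0, "rz": 0, "gripper": 1}
    - {"tx": 0, "ty": 0.006, "tz": -0.022, "rx": 0, "ry": 0, "rz": 0, "gripper": 1}
    - {"tx": 0, "ty": 0.008, "tz": -0.022, "rx": 0, "ry": 0, "rz": 0, "gripper": 1}
    - {"tx": 0, "ty": 0.01, "tz": -0.022, "rx": 0, "ry": 0, "rz": 0, "gripper": 1}
    - {"tx": 0, "ty": 0.01, "tz": -0.022, "rx": 0, "ry": 0, "rz": 0, "gripper": 1}

```text
time: 6.38
tcp_pos: [0.5763, -0.0651, 0.0605]
orientation: [0.179, 0.984, 0.0, -0.0]
force: [-0.5, -0.2, 0.5]
gripper_width: -0.0002
grip_force: 0.0
```

```bash
python3 st.py
```

```text
6.3833 [ 0.57628773 -0.06514749  0.0605179 ] jig [-95.   38.5  60.5] F [-0.5 -0.2  0.5] Fy -0.3412641248791783 -0.0002269158343737046
tool y az 69.33225779468188 z [-1.85579418e-04  3.60764786e-04 -9.99999918e-01]
to above bar [-2.80989817e-06 -4.64508235e-02 -2.94947406e-02]
```

arm_command:
  steps:
    - {"tx": 0, "ty": 0.004, "tz": 0, "rx": 0, "ry": 0, "rz": 0, "gripper": 1}
    - {"tx": 0, "ty": 0.009, "tz": 0, "rx": 0, "ry": 0, "rz": 0, "gripper": 1}
    - {"tx": 0, "ty": 0.014, "tz": 0, "rx": 0, "ry": 0, "rz": 0, "gripper": 1}
    - {"tx": 0, "ty": 0.019, "tz": 0, "rx": 0, "ry": 0, "rz": 0, "gripper": 1}
    - {"tx": 0, "ty": 0.024, "tz": 0, "rx": 0, "ry": 0, "rz": 0, "gripper": 1}
    - {"tx": 0, "ty": 0.029, "tz": 0, "rx": 0, "ry": 0, "rz": 0, "gripper": 1}
    - {"tx": 0, "ty": 0.034, "tz": 0, "rx": 0, "ry": 0, "rz": 0, "gripper": 1}
    - {"tx": 0, "ty": 0.038, "tz": 0, "rx": 0, "ry": 0, "rz": 0, "gripper": 1}
    - {"tx": 0, "ty": 0.042, "tz": 0, "rx": 0, "ry": 0, "rz": 0, "gripper": 1}
    - {"tx": 0, "ty": 0.045, "tz": 0, "rx": 0, "ry": 0, "rz": 0, "gripper": 1}

```text
time: 7.22
tcp_pos: [0.5914, -0.0251, 0.0604]
orientation: [0.18, 0.984, -0.001, -0.001]
force: [-1.1, -6.4, 0.8]
gripper_width: -0.0001
grip_force: 3.2
```

arm_command:
  steps:
    - {"tx": 0, "ty": 0.002, "tz": 0, "rx": 0, "ry": 0, "rz": 0, "gripper": 1}
    - {"tx": 0, "ty": 0.004, "tz": 0, "rx": 0, "ry": 0, "rz": 0, "gripper": 1}
    - {"tx": 0, "ty": 0.006, "tz": 0, "rx": 0, "ry": 0, "rz": 0, "gripper": 1}
    - {"tx": 0, "ty": 0.008, "tz": 0, "rx": 0, "ry": 0, "rz": 0, "gripper": 1}
    - {"tx": 0, "ty": 0.01, "tz": 0, "rx": 0, "ry": 0, "rz": 0, "gripper": 1}
    - {"tx": 0, "ty": 0.012, "tz": 0, "rx": 0, "ry": 0, "rz": 0, "gripper": 1}
    - {"tx": 0, "ty": 0.014, "tz": 0, "rx": 0, "ry": 0, "rz": 0, "gripper": 1}

```text
time: 7.8
tcp_pos: [0.5963, -0.0124, 0.0605]
orientation: [0.181, 0.984, -0.001, -0.001]
force: [-2.7, -6.8, 0.8]
gripper_width: -0.0001
grip_force: 3.2
```

```bash
python3 st.py; python3 - <<'E'
from h import *
from workcell import vision
f=vision.grab_frame('top');w=vision.grab_frame('wrist')
cv2.imwrite('pics/p2.png',np.hstack([cv2.resize(w['img'][:,:,::-1],(400,250)),cv2.resize(f['img'][105:230,275:435,::-1],(400,312),interpolation=2)[:250]]) )
E
```

```text
7.8 [ 0.59630182 -0.01236368  0.06047867] jig [-95.   94.9  60.5] F [-2.7 -6.8  0.8] Fy -7.2862867118840535 -5.325359682032441e-05
tool y az 69.19080397039333 z [-0.00160992 -0.00184212 -0.99999701]
to above bar [-0.00014475 -0.10297692 -0.02928533]
```

View pics/p2.png

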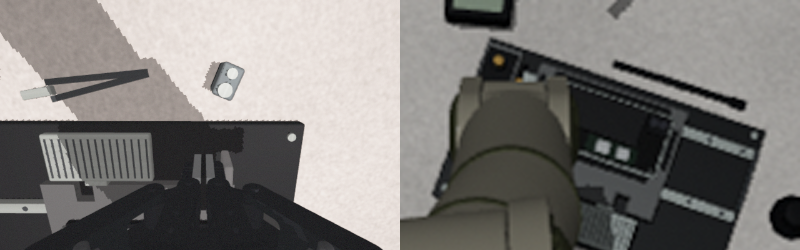

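The wrist view shows the finger still on the lug (228,170), clear of the bar (40–153). In the top view the carriage is near the contact block. I'll push the last stretch slowly.

arm_command:
  steps:
    - {"tx": 0, "ty": 0.0015, "tz": 0, "rx": 0, "ry": 0, "rz": 0, "gripper": 1}
    - {"tx": 0, "ty": 0.003, "tz": 0, "rx": 0, "ry": 0, "rz": 0, "gripper": 1}
    - {"tx": 0, "ty": 0.0045, "tz": 0, "rx": 0, "ry": 0, "rz": 0, "gripper": 1}
    - {"tx": 0, "ty": 0.006, "tz": 0, "rx": 0, "ry": 0, "rz": 0, "gripper": 1}
    - {"tx": 0, "ty": 0.0075, "tz": 0, "rx": 0, "ry": 0, "rz": 0, "gripper": 1}
    - {"tx": 0, "ty": 0.009, "tz": 0, "rx": 0, "ry": 0, "rz": 0, "gripper": 1}

```text
time: 8.4
tcp_pos: [0.5995, -0.0039, 0.0604]
orientation: [0.181, 0.984, -0.001, -0.001]
force: [-1.7, -6.6, 1.0]
gripper_width: -0.0002
grip_force: 3.2
```

arm_command:
  steps:
    - {"tx": 0, "ty": 0.001, "tz": 0, "rx": 0, "ry": 0, "rz": 0, "gripper": 1}
    - {"tx": 0, "ty": 0.002, "tz": 0, "rx": 0, "ry": 0, "rz": 0, "gripper": 1}
    - {"tx": 0, "ty": 0.003, "tz": 0, "rx": 0, "ry": 0, "rz": 0, "gripper": 1}

```text
time: 8.65
tcp_pos: [0.6006, -0.0012, 0.0605]
orientation: [0.181, 0.984, -0.001, -0.001]
force: [-1.8, -6.4, 1.5]
gripper_width: -0.0002
grip_force: 3.3
```

```bash
python3 st.py
```

```text
8.65 [ 0.60055481 -0.0011501   0.06045542] jig [-94.9 106.9  60.5] F [-1.8 -6.4  1.5] Fy -6.636311889498024 -0.000208447089035162
tool y az 69.19451497625217 z [-0.00159098 -0.00182422 -0.99999707]
to above bar [-0.00014578 -0.11496927 -0.02928377]
```

arm_command:
  steps:
    - {"tx": 0, "ty": 0.001, "tz": 0, "rx": 0, "ry": 0, "rz": 0, "gripper": 1}
    - {"tx": 0, "ty": 0.002, "tz": 0, "rx": 0, "ry": 0, "rz": 0, "gripper": 1}

```text
time: 8.82
tcp_pos: [0.6017, 0.0019, 0.0605]
orientation: [0.18, 0.984, -0.0, -0.0]
force: [-0.0, -2.0, -1.9]
gripper_width: -0.0003
grip_force: 1.0
```

arm_command:
  steps:
    - {"tx": 0, "ty": 0.001, "tz": 0, "rx": 0, "ry": 0, "rz": 0, "gripper": 1}
    - {"tx": 0, "ty": 0.002, "tz": 0, "rx": 0, "ry": 0, "rz": 0, "gripper": 1}

```text
time: 8.98
tcp_pos: [0.6022, 0.0031, 0.0605]
orientation: [0.18, 0.984, -0.001, -0.0]
force: [-1.4, -8.9, -0.6]
gripper_width: 0.0
grip_force: 4.4
```

arm_command:
  steps:
    - {"tx": 0, "ty": 0.001, "tz": 0, "rx": 0, "ry": 0, "rz": 0, "gripper": 1}
    - {"tx": 0, "ty": 0.002, "tz": 0, "rx": 0, "ry": 0, "rz": 0, "gripper": 1}

```text
time: 9.15
tcp_pos: [0.6022, 0.0033, 0.0604]
orientation: [0.181, 0.984, -0.002, -0.001]
force: [-2.7, -13.4, 1.6]
gripper_width: -0.0002
grip_force: 6.9
```

```bash
python3 st.py
```

```text
9.15 [0.60220611 0.00328563 0.06044429] jig [-95.  111.6  60.4] F [ -2.7 -13.4   1.6] Fy -13.460121759744343 -0.00020890775760860049
tool y az 69.16059157527425 z [-0.00239624 -0.00294155 -0.9999928 ]
to above bar [-0.00023838 -0.11974104 -0.02912495]
```

The drag vanished at 8.82 s, which is the tooth springing into the notch. The force then rose against the stop at y=111.6, near the expected ~111. I'll back off, lift clear and look.

arm_command:
  steps:
    - {"tx": 0, "ty": -0.004, "tz": 0, "rx": 0, "ry": 0, "rz": 0, "gripper": 1}
    - {"tx": 0, "ty": -0.01, "tz": 0, "rx": 0, "ry": 0, "rz": 0, "gripper": 1}
    - {"tx": 0, "ty": -0.014, "tz": -0.01, "rx": 0, "ry": 0, "rz": 0, "gripper": 1}
    - {"tx": 0, "ty": -0.014, "tz": -0.04, "rx": 0, "ry": 0, "rz": 0, "gripper": 1}
    - {"tx": 0, "ty": -0.014, "tz": -0.08, "rx": 0, "ry": 0, "rz": 0, "gripper": 1}
    - {"tx": 0, "ty": -0.014, "tz": -0.12, "rx": 0, "ry": 0, "rz": 0, "gripper": 1}
    - {"tx": 0.03, "ty": -0.014, "tz": -0.14, "rx": 0, "ry": 0, "rz": 0, "gripper": 1}
    - {"tx": 0.06, "ty": -0.014, "tz": -0.15, "rx": 0, "ry": 0, "rz": 0, "gripper": 1}
    - {"tx": 0.08, "ty": -0.014, "tz": -0.15, "rx": 0, "ry": 0, "rz": 0, "gripper": 1}
    - {"tx": 0.08, "ty": -0.014, "tz": -0.15, "rx": 0, "ry": 0, "rz": 0, "gripper": 1}

```text
time: 9.98
tcp_pos: [0.52, 0.023, 0.2125]
orientation: [0.179, 0.984, 0.001, -0.0]
force: [0.0, 0.3, -0.1]
gripper_width: -0.0003
grip_force: 0.0
```

```bash
python3 st.py; python3 - <<'E'
from h import *
from workcell import vision
f=vision.grab_frame('scene');w=vision.grab_frame('wrist')
s=cv2.resize(f['img'][165:265,225:345,::-1],(480,400),interpolation=2)
cv2.imwrite('pics/p3.png',np.hstack([cv2.resize(w['img'][:,:,::-1],(320,200)),s[:200]]) if 0 else np.hstack([np.vstack([cv2.resize(w['img'][:,:,::-1],(320,200)),np.zeros((200,320,3),np.uint8)]),s]))
E
```

```text
9.9833 [0.52002509 0.02300018 0.21249825] jig [-178.8  101.   212.5] F [ 0.   0.3 -0.1] Fy 0.33706148651442375 -0.00030067921417771814
tool y az 69.42478546731473 z [-2.92972970e-04  1.55653269e-03 -9.99998746e-01]
to above bar [-0.08368918 -0.10937672  0.12228154]
```

View pics/p3.png

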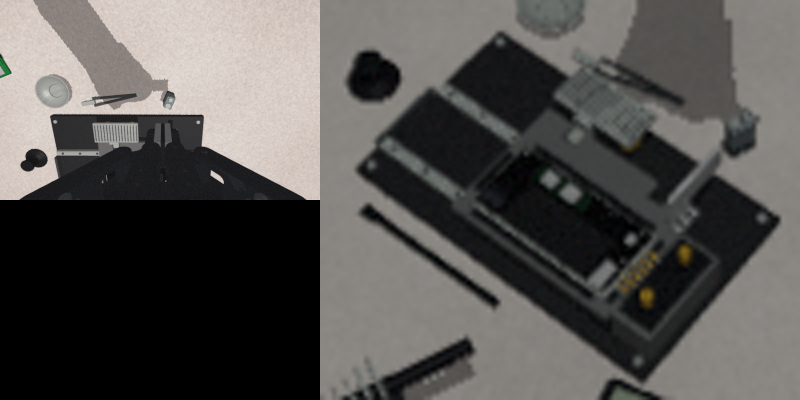

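The scene view shows the carriage at the contact block, with the phone's end at the brass contacts (640,270). The tooth is standing in the second notch (577,135), the bar is raised with its spring showing (632,145), the phone is in its nest and the bystanders haven't moved. I'm handing the job in.

```bash
python3 -c "
from workcell import job
print(job.job_done())"
```

```text
the job is handed in; nothing more can be done
None
```

The carriage is home at the contact block with the catch sprung up in its second notch and the phone still in its nest; I handed the job in at about 10 s of the 35 s, but no pass/fail verdict came back.

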